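# Hang a post shoe on the paint-drying rail

### The arm

A 6-joint arm with a two-finger parallel gripper is mounted at the origin on the work surface. World frame = base frame: x ahead of the robot, y to its left, z up, the work surface at z = 0. Lengths are in m, angles in rad, forces in N, time in s.
With the tool pointing down it reaches from about 0.35 to 0.975 m from the base axis. Payload 7.1 kg.
Tool frame: the origin (TCP) lies at the very end of the fingers, on their centre line; the grasp point (between the pads) lies env.tcp_to_grasp behind it (env.tcp_to_grasp is the distance from the TCP to the grasp point, in m); z points along the fingers, y is the line along which they close (so a half turn about z gives the same grasp; the last joint's range is limited). The gripper opens to 88 mm and grips with 3 to 60 N. Pads are 20 mm wide; open, the fingers measure 115 mm over their backs; the gripper's body (75 mm by 178 mm) begins 61 mm behind the grasp point.
Start: joints at [-1.271, 0.423, 1.63, -0, 1.089, -0.019], TCP at [0.196, -0.593, 0.201] pointing down, gripper open.
Joint ranges: [-3, 3], [-0.9, 2.11], [0.09, 2.58], [-1.31, 4.45], [0.11, 2.69], [-2.54, 2.54]. Speed limits (rad/s): [2.39, 2.39, 3.01, 3.14, 3.14, 3.14].

### API

Orientations are given as a rotation vector (axis times angle).
In Python, from rig import env gives the robot as it stands. The module is installed in compiled form; this text tells all that it offers.
- The arm moves only by the shell command python3 -m crank 'ROWS' [OPENING]. ROWS is JSON, a list of rows, each a list of 2 entries, a list of its own where there are three numbers: the shift along the tool's x, y, z in mm, then the turn about the tool's z in rad. In form: [[[x, y, z], spin], ...]. A call has 1 to 10 rows; each row shifts and turns the commanded pose from where the row before left it, along the tool's axes as they then stand; what a row does not reach is not made up. A row lasts 1/12 s, in which the tool goes at most 41.7 mm and 7.16 degrees, less where a joint would pass 70% of its speed; a pose out of reach is approached as far as the arm can. A call is refused whole if a number of a shift passes 41.7 or a number of a turn 0.125, either way. A call with a gripper value outside its range is refused whole. OPENING is the opening, from 0 (shut) to 1 (fully open), set as the call begins (- or left out, the last holds). The fingers move at their own pace and stop on an object; the grip force is fixed at half the most. Time passes only in rows, so rows that do not move let the fingers close. It gives the time, the measured TCP pose, the force, the opening and the grip force at its end, in the units of the state.
- env.observe(): the state, without advancing time (a new reading comes with each control period).
- env.capture(name): name is "scene" or "top" or "wrist"; returns a dict with "img" (384x512x3 uint8, blue, green, red), "fov_y" (degrees; the focal length in pixels is half the picture's height over the tangent of half this angle, whatever the lens; pixels are square), "cx", "cy" (the principal point, pixels), "world_from_camera" (4x4, takes a point from camera to world coordinates); the wrist camera has in their place "tool_from_camera" (4x4, takes a point from camera to tool coordinates, whose origin is the TCP and whose axes are the flange's). Camera axes: x right, y up, looking along -z (the intrinsics and any distortion apply to the point x, -y, -z); pixel columns grow to the right and rows downward; lengths in m; the calibration is good to about 2 mm. A picture is of the moment at which its call begins: read the wrist's pose just before it. There is no depth.
- env.sign_off(): hands the job in; it is judged then, once.
The state is a dict: "time": time; "joint_positions": joint angles; "qvel": joint speeds; "tau": joint torques, N m; "tool_pos": TCP position; "eef_rot": TCP orientation; "ft_force": force on the tool from outside, world axes, zero at the start; "torque": the same for the moment, N m; "finger_gap": opening from 0.0 (shut) to 1.0 (fully open); "grip_force": force on a finger pad.
Only numpy, scipy, OpenCV 4.12 (cv2) and the standard library are available. Lean on these libraries where they do the work, as an engineer would, in place of code of your own. Each camera call takes 0.05 s, during which the arm holds its last target. There are 200 camera calls.

### The job

Get the post shoe that already has its hook on ready for painting: draw the stop pin up out of the drying rail and park it well inside the slot of the notched ear at the end of the rack, hanging by its collar. Then hook the shoe's hanger over the open stretch of rail and slide it along under the keeper strip until the middle of its hook is at the brass index clip, and let it hang there freely, square on the rail. Leave the pin parked for the next shoe, do not shove the painted piece that already hangs there, and leave everything else on the bench where it is.

Things in the scene. Friction and masses are not known exactly. Their poses are not given: they have to be found in the camera images.
- rack: Bench-top paint-drying rack of dark steel, fixed: a level square rail along the rack's y axis (y = -222 to +222 mm) on 24 mm posts under it at y = -210 and +210, with a keeper strip above most of it; below, a drip tray 100 mm deep (x) and 16 mm high. Origin on the bench under the middle of the rail; z up; -x towards the robot, -y the open end.
- bore (a point): Mouth of the stop pin's bore, a vertical 13 mm hole through keeper strip and rail: on its axis (rack y = -55 mm), at the strip's top face, 218 mm above the bench. The strip is 26 mm deep, 4 mm thick, from rack y = -75 to +222 mm, its underside 14 mm above the rail: hooks slide along beneath it but cannot be put on or lifted off there. Axes as the rack's.
- notch (a point): Seat of the parking notch, where the parked pin's axis belongs, at the top face of a 6 mm thick level ear on the outer side of the post at the open end, 165 mm above the bench. The 14 mm wide slot is open to -x (mouth at x = -30 mm, closed end at x = +7 mm from this point). Axes as the rack's.
- gap (a point): Middle of the open stretch of the rail, on its top face, 200 mm above the bench (rack y = -137 mm). The rail is 20 x 20 mm. From rack y = -198 to -75 mm it is open from above; on from there the keeper strip covers it. Axes as the rack's.
- clip: The mark: a brass index clip, a 14 mm wide saddle across the keeper strip with a small point on its front edge and a thumb screw; fixed, reaching from 9 mm above the rail to 9 mm above the strip. Its place along the strip varies. Origin at its middle on the strip's top face, straight above the rail's middle line; axes as the rack's.
- pin: Loose steel stop pin, 110 mm long, 0.12 kg, at first upright in the bore, its collar on the keeper strip, blocking the way under the keeper; it must rise 60 mm to be out. Shank 10 mm thick and 60 mm long, then a collar 26 mm across and 5 mm thick, then a round grip 18 mm thick and 45 mm long. Origin at the lower tip, z up along the pin.
- pin_collar (a point): On the pin's axis at the underside of its collar, 60 mm above the tip.
- pin_grip (a point): On the pin's axis at mid-grip, 90 mm above the tip.
- hanger: Post shoe with its hook, one rigid loose thing, 0.5 kg, 153 mm high: flange 70 x 70 x 4 mm, 40 mm square tube to z = 74 mm, on it a steel hook and a black flat grip. It stands on the bench, its grip (-x side) towards the robot within 25 degrees. Origin at the middle of the flange's underside, z up, x from grip to hook's lip. Hung, its flange is 59 mm above the bench.
- hanger_crown (a point): Middle of the underside of the hook's level crown, 141 mm above the hanger's origin; it rests on the rail's top when hung. The hook, 30 mm wide bar 6 mm thick, spans 28 mm between a stem on the -x side and a lip on the +x side that ends 22 mm below the crown's underside; its foot plate lies 62 mm below: a rail enters from +x between lip and foot plate.
- hanger_grip (a point): Middle of the hanger's flat black grip, an upright plate 12 mm thick (along the hanger's y), 42 mm long (x = -62 to -20 mm), 40 mm high (z = 113 to 153 mm); this point at x = -42, z = 135 mm. Axes as the hanger's.
- painted: A grey painted plate 60 x 70 x 6 mm that already hangs on the rail beyond the clip by a hook like the hanger's, 24 mm wide and with no grip; loose. Origin at the middle of the plate's lower edge, 137 mm below the underside of its crown.
- bare_shoe: Another post shoe, the same flange and tube (74 mm high) with no hook; loose. It may stand on either side, where the other does not.
- pot: Small open steel pot, 68 mm across, 75 mm high, standing on the bench; loose. Origin under its middle.
- paint_can: Paint can, 104 mm across, 122 mm high; loose. Origin under its middle.
- spray_can: Spray can, 64 mm across, 190 mm high; loose. Origin under its middle.
- wrench: Wrench, 200 mm, lying on the bench; loose.
- hammer: Hammer, 300 mm, lying on the bench; loose.
There are look-alikes about, which are no part of the job. What is shaped like the hanger but blue is not meant. Of the things shaped like the pin, the steel one is meant.

How it is judged:
On the way, in this order (a step that is already met when the one before it is completed fails the run):
1. the pin is drawn from its bore and hangs by its collar in the notch (x of pin_collar in the frame of notch between -0.018 and 0.008 m and y of pin_collar in the frame of notch between -0.006 and 0.006 m and z of pin_collar in the frame of notch between -0.004 and 0.004 m and angle between pin's own z axis and vertical below 0.2 rad), for 0.2 s.
2. the hanger is hooked over the open stretch of rail (x of hanger_crown in the frame of gap between -0.01 and 0.01 m and z of hanger_crown in the frame of gap between -0.006 and 0.008 m and y of hanger_crown in the frame of gap between -0.065 and 0.062 m), for 0.1 s.
3. the hanger is slid along the rail to the index clip (x of hanger_crown in the frame of gap between -0.01 and 0.01 m and z of hanger_crown in the frame of gap between -0.006 and 0.008 m and y of hanger_crown in the frame of clip between -0.008 and 0.008 m), for 0.2 s.
At the end, for the whole second after the job is handed in: The hanger hangs freely, at rest, crown on the rail, upright within 7 degrees, square to it within 14 degrees, its middle within 8 mm of the clip's middle along the rail; the pin hangs upright at rest well inside the notch (18 mm or less short of its seat), its collar on the ear (all of step 1 and x of hanger_crown in the frame of gap between -0.01 and 0.01 m and z of hanger_crown in the frame of gap between -0.004 and 0.004 m and angle between hanger's own z axis and vertical below 0.12 rad and angle between the x axis of hanger and the x axis of rack, either way round below 0.25 rad and y of hanger_crown in the frame of clip between -0.008 and 0.008 m and linear speed of hanger below 0.05 m/s and linear speed of pin below 0.02 m/s); the robot touches nothing.
It fails at once if the painted piece was pushed or turned more than 12 mm out of place (distance of painted from where it was at the start of the episode above 0.012 m).
It fails at once if something else on the bench was moved more than 25 mm (distance of any of bare_shoe, pot, paint_can, spray_can, wrench, hammer from where it was at the start of the episode above 0.025 m).
It also fails if it takes over 61 s, if anything falls off the work surface, if the arm or the gripper's body presses on something with over 40 N, if the wrist force passes 120 N, or if a joint passes its speed limit or range.

## Working session

There is one attempt and no reset: what is moved stays moved. The work goes in short steps, Python scripts to look and compute and a shell command to move; the robot and the scene stay as the last step left them, time stands still between calls to the robot, and variables do not carry over. Pictures are saved under pics/ and viewed, at most 10 in all, crops included, and the job is handed in when it is done.

```bash
mkdir -p pics
cat > h.py <<'E'
import numpy as np, cv2
from scipy.spatial.transform import Rotation as R
from rig import env
def cap(name):
    s=env.observe(); c=env.capture(name)
    if 'world_from_camera' in c: T=np.array(c['world_from_camera'])
    else:
        W=np.eye(4); W[:3,:3]=R.from_rotvec(s['eef_rot']).as_matrix(); W[:3,3]=s['tool_pos']
        T=W@np.array(c['tool_from_camera'])
    c['T']=T; c['f']=c['img'].shape[0]/2/np.tan(np.radians(c['fov_y'])/2)
    return c
def ray(c,u,v):
    d=np.array([(u-c['cx'])/c['f'],-(v-c['cy'])/c['f'],-1.]); d=c['T'][:3,:3]@d
    return c['T'][:3,3],d/np.linalg.norm(d)
def plane(c,u,v,z):
    o,d=ray(c,u,v); return o+d*(z-o[2])/d[2]
def tri(obs):
    A=np.zeros((3,3));b=np.zeros(3);rs=[ray(*o) for o in obs]
    for o,d in rs:
        P=np.eye(3)-np.outer(d,d);A+=P;b+=P@o
    X=np.linalg.solve(A,b)
    return X,[np.linalg.norm((np.eye(3)-np.outer(d,d))@(X-o)) for o,d in rs]
def proj(c,X):
    p=np.linalg.inv(c['T'])@np.append(X,1); return c['cx']+c['f']*p[0]/-p[2], c['cy']-c['f']*p[1]/-p[2]
E
python3 - <<'E'
from h import *
import pickle
C={}
for n in('scene','top','wrist'):
    c=cap(n);C[n]=c
    print(n,[ (k,np.round(v,3).tolist() if k!='T' else np.round(v,3).tolist()) for k,v in c.items() if k!='img'])
    cv2.imwrite(f'pics/{n}0.png',c['img'])
pickle.dump(C,open('c0.pkl','wb'))
i=np.zeros((768//1,512,3),np.uint8)
print(env.observe(),env.tcp_to_grasp)
E
python3 -c "
import cv2
for n in ('scene','top'):
    cv2.imwrite(f'pics/{n}0b.png',cv2.resize(cv2.imread(f'pics/{n}0.png'),(800,600),interpolation=cv2.INTER_CUBIC))"
```

```text
scene [('fov_y', 57.4), ('cx', 251.454), ('cy', 190.751), ('world_from_camera', [[0.592, -0.591, 0.548, 1.061], [0.806, 0.437, -0.399, -0.376], [-0.004, 0.678, 0.735, 0.879], [0.0, 0.0, 0.0, 1.0]]), ('T', [[0.592, -0.591, 0.548, 1.061], [0.806, 0.437, -0.399, -0.376], [-0.004, 0.678, 0.735, 0.879], [0.0, 0.0, 0.0, 1.0]]), ('f', 350.696)]
top [('fov_y', 50.928), ('cx', 256.475), ('cy', 191.011), ('world_from_camera', [[0.008, 0.997, -0.073, 0.427], [-1.0, 0.009, 0.012, 0.007], [0.012, 0.073, 0.997, 1.468], [0.0, 0.0, 0.0, 1.0]]), ('T', [[0.008, 0.997, -0.073, 0.427], [-1.0, 0.009, 0.012, 0.007], [0.012, 0.073, 0.997, 1.468], [0.0, 0.0, 0.0, 1.0]]), ('f', 403.186)]
wrist [('fov_y', 65.594), ('cx', 258.174), ('cy', 193.565), ('tool_from_camera', [[0.0, 0.963, 0.271, 0.075], [1.0, -0.0, -0.0, 0.002], [-0.0, 0.271, -0.963, -0.184], [0.0, 0.0, 0.0, 1.0]]), ('T', [[0.314, 0.914, 0.257, 0.267], [-0.95, 0.302, 0.084, -0.571], [-0.001, -0.271, 0.963, 0.384], [0.0, 0.0, 0.0, 1.0]]), ('f', 297.959)]
{'time': 0.15, 'joint_positions': array([-1.27099434e+00,  4.23674117e-01,  1.63048758e+00, -3.29112746e-06,
        1.08860698e+00, -1.89852517e-02]), 'qvel': array([-0.00191346,  0.00045532, -0.00217949, -0.00037607, -0.00030579,
        0.00114092]), 'tau': array([ 5.32928443e-04, -5.44978702e+01, -2.73918003e+01,  6.43733377e-02,
        2.03964830e-02, -7.72510862e-05]), 'tool_pos': array([ 0.19578364, -0.59306899,  0.19998534]), 'eef_rot': array([-3.10061923e+00, -4.98449759e-01,  2.62960262e-04]), 'ft_force': array([-0.58265814, -0.36603284,  0.22466799]), 'torque': array([-0.00720008, -0.00755818, -0.03619117]), 'grip_force': 0.0, 'finger_gap': 1.002955596524984} 0.0187
```

View pics/scene0b.png

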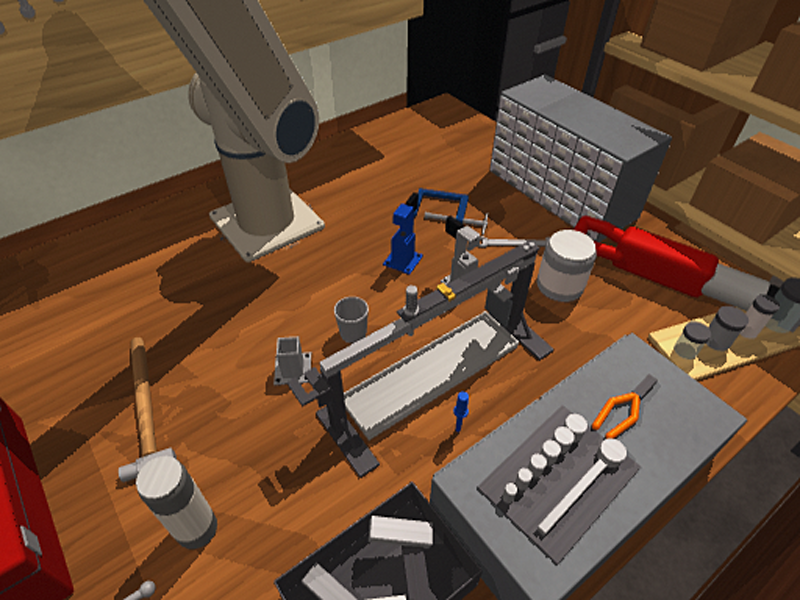

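View pics/top0b.png

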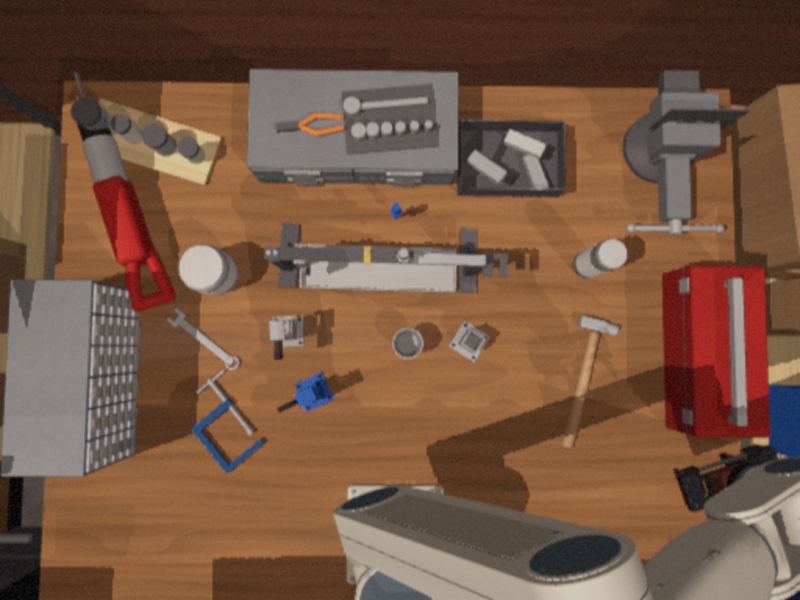

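The scene view shows the rack with the steel pin upright at (411,298), the brass clip at (445,291), the notched ear at (295,390) and the painted piece's hook further along the rail. The top view (800 scale) shows the pin at (404,255), clip at (367,255) and ear at (495-535,262).

Hanger candidates are the grey one at (287,332) and the blue one at (312,392). The grey one with the black grip towards the robot fits the description. Pin candidates are the steel one in the strip at (404,255) and the blue one standing behind at (397,210). The steel one fits.

Run:
```python
from h import *
import pickle
C=pickle.load(open('c0.pkl','rb'));t=C['top'];s=C['scene'];k=1/1.5625
P=lambda c,u,v,z:np.round(plane(c,u*k,v*k,z),3)
for n,u,v,z in [('pintop',404,252,.268),('clip',367,255,.227),('railR',484,262,.2),('stripL',268,253,.218),('earend',536,262,.165),('hangtop',287,330,.147),('grip',278,350,.153),('pot',407,342,.075),('bare',469,341,.074),('spray',610,252,.19),('can',205,268,.122),('blue',312,392,.1)]:
    print(n,P(t,u,v,z))
print(tri([(t,404*k,252*k),(s,412*k,288*k)]), tri([(t,367*k,255*k),(s,446*k,291*k)]))
a=cv2.resize(t['img'][145:240,160:350],None,fx=4,fy=4,interpolation=cv2.INTER_CUBIC)
b=cv2.resize(s['img'][110:270,170:400],(760,529),interpolation=cv2.INTER_CUBIC)
cv2.imwrite('pics/crop_top.png',a);
```

```text
pintop [ 0.604 -0.013  0.268]
clip [0.603 0.06  0.227]
railR [ 0.595 -0.176  0.2  ]
stripL [0.606 0.258 0.218]
earend [ 0.601 -0.29   0.165]
hangtop [0.455 0.229 0.147]
grip [0.413 0.245 0.153]
pot [ 0.432 -0.024  0.075]
bare [ 0.436 -0.161  0.074]
spray [ 0.62  -0.437  0.19 ]
can [0.586 0.411 0.122]
blue [0.323 0.18  0.1  ]
(array([ 0.60485216, -0.01099799,  0.26887831]), [np.float64(0.002014973252924698), np.float64(0.0020149732529246346)]) (array([0.60552239, 0.06171765, 0.21706612]), [np.float64(0.0016176079208537108), np.float64(0.001617607920853586)])
```

View pics/crop_top.png

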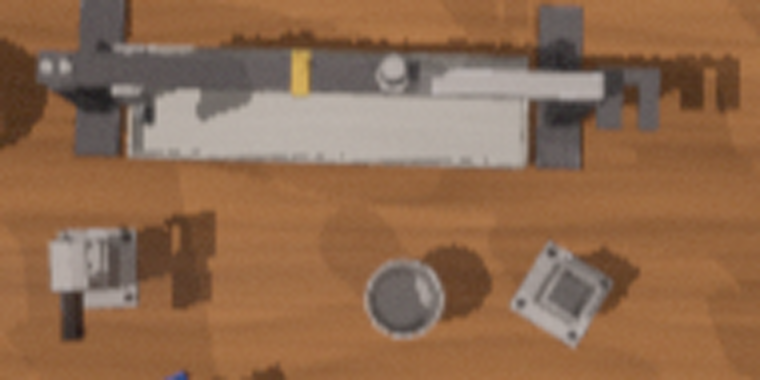

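The crop confirms the candidates: grey shoe with hook and black grip (crop 72,310), steel pin in the strip (393,72), notch slot between the prongs at (628,105). Next I move the wrist camera over the open end.

```bash
python3 -m crank '[[[0,0,-15],-0.125],[[0,0,-15],-0.125],[[0,0,-15],-0.125],[[0,0,-15],-0.125],[[0,0,-15],-0.125],[[0,0,-15],-0.125],[[0,0,-15],-0.125],[[0,0,-15],-0.125],[[0,0,-15],-0.125],[[0,0,-15],-0.125]]' && python3 -m crank '[[[29.5,25.6,0],0],[[29.5,25.6,0],0],[[29.5,25.6,0],0],[[29.5,25.6,0],0],[[29.5,25.6,0],0],[[29.5,25.6,0],0],[[29.5,25.6,0],0],[[29.5,25.6,0],0]]' && python3 -m crank '[[[29.5,25.6,0],0],[[29.5,25.6,0],0],[[29.5,25.6,0],0],[[29.5,25.6,0],0],[[29.5,25.6,0],0],[[29.5,25.6,0],0],[[29.5,25.6,0],0],[[0,0,0],0],[[0,0,0],0]]'
python3 - <<'E'
from h import *
import pickle
c=cap('wrist');pickle.dump(c,open('w1.pkl','wb'))
o=env.observe();print(o['tool_pos'],o['eef_rot'],o['time'])
cv2.imwrite('pics/w1.png',cv2.resize(c['img'],(800,600),interpolation=cv2.INTER_CUBIC))
E
```

```text
time: 0.98
tool_pos: [0.1958, -0.5932, 0.351]
eef_rot: [-2.216, -2.226, -0.001]
ft_force: [0.3, 0.1, 0.2]
finger_gap: 1.0
grip_force: 0.0
time: 1.65
tool_pos: [0.4019, -0.3562, 0.3505]
eef_rot: [-2.224, -2.219, -0.0]
ft_force: [0.9, -0.5, 0.1]
finger_gap: 1.0
grip_force: 0.0
time: 2.4
tool_pos: [0.5813, -0.1502, 0.3498]
eef_rot: [-2.219, -2.222, 0.001]
ft_force: [0.0, 0.1, -0.3]
finger_gap: 0.997
grip_force: 0.0
[ 0.58056933 -0.15135841  0.34996457] [-2.22116459e+00 -2.22044351e+00  1.59958137e-03] 2.45
```

View pics/w1.png

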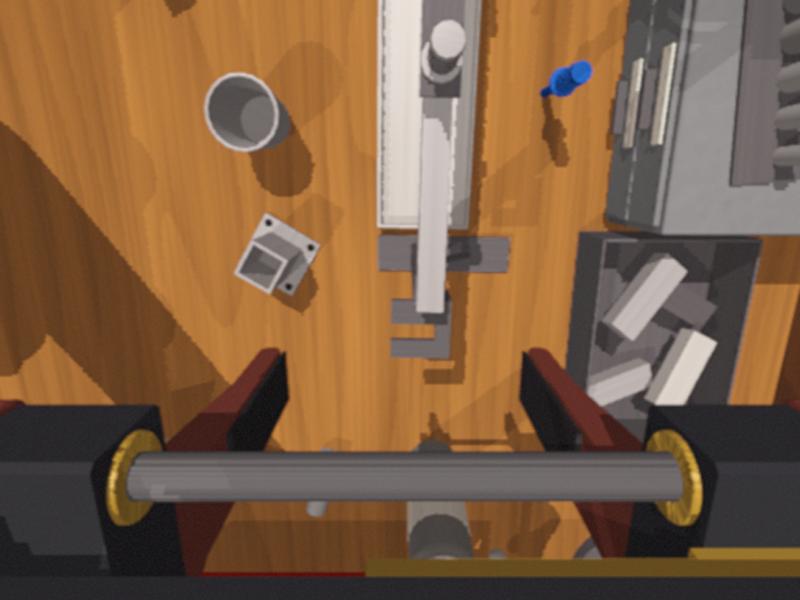

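The wrist view (800 scale) shows the pin top at (448,38), rail open end at (432,312), and ear prongs at rows 298-322 and 338-358. The slot lies between them at rows 322-338, closing at col ~435. Next I measure these from edges.

Run:
```python
from h import *
import pickle
c=pickle.load(open('w1.pkl','rb'));g=cv2.GaussianBlur(cv2.cvtColor(c['img'],cv2.COLOR_BGR2GRAY),(3,3),0).astype(float)
# slot: vertical profile at columns, z=.165
def edges(p,o,th=12):
    d=np.gradient(p);r=[]
    for i in range(1,len(d)-1):
        if abs(d[i])>th and abs(d[i])>=abs(d[i-1]) and abs(d[i])>abs(d[i+1]):
            a,b,e=abs(d[i-1]),abs(d[i]),abs(d[i+1]); r.append((round(o+i+(a-e)/(2*(a-2*b+e)),2),int(d[i])))
    return r
sat=cv2.cvtColor(c['img'],cv2.COLOR_BGR2HSV)[...,1].astype(float)
for u in (256,260,264,268,272): print('col',u,edges(sat[185:240,u],185))
for v in (196,198,212,220,224): print('row',v,edges(sat[v,240:310],240))
for v in (100,120,140,160,180): print('rail row',v,edges(g[v,255:300],255,8), edges(sat[v,255:300],255,8))
for u in (270,275,280): print('railend col',u,edges(g[180:215,u],180,8))
b=c['img'][5:80,255:310]
print(cv2.cvtColor(b,cv2.COLOR_BGR2GRAY)[::4,::3])
```

```text
col 256 [(np.float64(191.04), -72), (np.float64(206.85), 59), (np.float64(216.04), -72), (np.float64(228.11), 63)]
col 260 [(np.float64(191.03), -73), (np.float64(206.83), 60), (np.float64(216.1), -69), (np.float64(228.32), 66)]
col 264 [(np.float64(191.08), -35), (np.float64(206.89), 61), (np.float64(216.14), -67), (np.float64(228.49), 62)]
col 268 [(np.float64(207.1), 61), (np.float64(216.27), -64), (np.float64(228.31), 64)]
col 272 [(np.float64(206.82), 64), (np.float64(216.25), -66), (np.float64(228.77), 67)]
row 196 [(np.float64(250.15), -57), (np.float64(288.95), 55)]
row 198 [(np.float64(250.09), -58), (np.float64(288.63), 51)]
row 212 [(np.float64(277.87), -62), (np.float64(288.17), 59)]
row 220 [(np.float64(249.61), -53), (np.float64(287.69), 56)]
row 224 [(np.float64(249.61), -52), (np.float64(287.55), 58)]
rail row 100 [(np.float64(267.55), -9), (np.float64(290.18), -16)] []
rail row 120 [(np.float64(267.0), -10), (np.float64(289.25), -16)] []
rail row 140 [(np.float64(269.05), 9), (np.float64(288.58), -21)] []
rail row 160 [(np.float64(262.68), -12), (np.float64(266.83), 
[... 1280 characters left out ...]
 116  74  73  68  95 141 100 152 156 137  88
   81]
 [221 222 218 223 213 113 121 168 139 139 137 138  93  88 153 154 141  83
   81]
 [221 221 217 223 215 116 105  85  84  97  81  75  74  98 153 154 143  80
   79]
 [220 220 217 222 209 116 117 115  72  74  74  75  72 106 153 152 148  78
   90]
 [219 220 216 222 206 110 108 106  79  75  78  75  80 112 152 148 142  80
   89]
 [219 218 216 221 221 163 141 139 137 138 138 147 217 153 151 149 138  78
   88]
 [218 216 215 221 220 157 142 139 137 138 137 146 200 153 153 144 137  78
   93]
 [218 216 215 221 219 175 141 140 135 138 140 153 200 152 154 142 134  80
  102]
 [218 215 215 220 218 180 205 203 199 148 138 158 177 152 154 137 124  79
   97]]
```

Run:
```python
from h import *
import pickle
c=pickle.load(open('w1.pkl','rb'));t=pickle.load(open('c0.pkl','rb'))['top']
P=lambda u,v,z:np.round(plane(c,u,v,z)*1000,1)
print('slot near edge top',P(256,206.85,.165),P(272,206.9,.165))
print('slot far edge bottom',P(256,216.04,.159),P(272,216.25,.159),'outer',P(260,228.3,.165), 'inner ear/post side',P(258,191.04,.165))
print('closed end top',P(277.87,212,.165),P(277.87,212,.159),'ear back',P(288.2,212,.165),P(287.6,224,.165),'front',P(249.6,222,.165))
print('rail end',P(275,199.7,.2),'edges180',P(266.4,180,.2),P(283.9,180,.2),'L/R 160',P(266.8,160,.2),P(285.1,160,.2))
print('strip edges 40',P(268,60,.218),P(296,60,.218))
# pin top blob
g=cv2.cvtColor(c['img'],cv2.COLOR_BGR2GRAY);m=np.zeros_like(g);m[8:45,272:300]=(g[8:45,272:300]>180)
n,l,s,ce=cv2.connectedComponentsWithStats(m);i=1+np.argmax(s[1:,4]);print(s[i],ce[i],P(ce[i][0],ce[i][1],.268))
# top view pin
u,v=404/1.5625,252/1.5625
g=cv2.cvtColor(t['img'],cv2.COLOR_BGR2GRAY);y0,x0=int(v)-9,int(u)-9;m=(g[y0:y0+18,x0:x0+18]>150).astype(np.uint8)
print(g[y0:y0+18,x0:x0+18])
```

```text
slot near edge top [ 579.7 -199.2  165. ] [ 600.5 -199.2  165. ]
slot far edge bottom [ 579.6 -214.1  159. ] [ 601.  -214.3  159. ] outer [ 585.  -229.2  165. ] inner ear/post side [ 582.3 -177.9  165. ]
closed end top [ 608.3 -206.2  165. ] [ 608.7 -208.3  159. ] ear back [ 621.8 -206.2  165. ] [ 621.5 -223.   165. ] front [ 571.2 -220.3  165. ]
rail end [ 602.2 -178.8  200. ] edges180 [ 591.9 -155.2  200. ] [ 612.  -155.2  200. ] L/R 160 [ 592.2 -132.1  200. ] [ 612.8 -132.   200. ]
strip edges 40 [591.9 -30.8 218. ] [619.3 -30.7 218. ]
[276  13  22  24 377] [286.44297082  24.18302387] [604.9 -11.8 268. ]
[[122 125 125 126 128 125 127 127 129 129 128 126 128 127 128 129 128 128]
 [113 121 123 125 128 128 126 127 128 128 131 130 128 128 127 132 130 128]
 [102 103  99 108 122 121 110 113 127 129 131 129 112 127 131 133 127 130]
 [ 79  72  75  75  97  99  77  81 107 116 115 109  93 111 112 113 111 114]
 [ 68  64  69  71  74  73  71  68  78  82  82  79  71  79  82  80  79  80]
 [ 79  78  76  75  75  74  74  78  78  79  75  74  66  69  71  74  73  74]
 [ 93  89  86  91  87  87  87  94 1
[... 165 characters left out ...]
101  83  85  84 104 105]
 [ 96  93  95  92  90 107 149 169 176 173 170 163 104  67  65  74 105 106]
 [ 96  95  97  93  93 128 150 169 173 173 171 164 111  63  62  74 108 112]
 [ 96  97  98  95 106 141 135 160 173 172 169 151 107  68  64  82 116 120]
 [ 94  98  93  95 103 145 133 138 147 148 139 113 106  77  66  84 114 115]
 [ 98  95  93 100  99 126 149 128 105 108  99 106 123  91  84  95 115 121]
 [ 96  95  93  95  95 105 154 156 129 127 141 143 120  95  94 105 116 122]
 [ 99  98 102  99  99 100 129 142 138 141 150 139 101  98 101 110 124 124]
 [133 133 134 134 134 134 133 126 133 139 140 130 122 120 121 128 130 131]
 [167 166 169 167 166 166 165 158 161 160 161 158 159 156 155 156 154 154]]
```

Notch ≈ (601.4, -206.7) mm, seen width, depth and mouth agreeing with 165 mm height. The pin axis is ≈ (604.9, -11.9), its top triangulated at 269 mm. Now the grasp.

```bash
python3 -m crank '[[[34.9,6.1,0],0],[[34.9,6.1,0],0],[[34.8,6.1,0],0],[[34.8,6.1,0],0],[[0,0,0],0],[[0,0,30],0],[[0,0,30],0],[[0,0,30],0],[[0,0,20],0],[[0,0,10],0]]' && python3 -m crank '[[[0,0,0],0],[[0,0,0],0]]' && python3 -m crank '[[[0,0,0],0],[[0,0,0],0],[[0,0,0],0],[[0,0,0],0],[[0,0,0],0],[[0,0,0],0],[[0,0,0],0]]' 0
```

```text
time: 3.28
tool_pos: [0.603, -0.0144, 0.2276]
eef_rot: [-2.224, -2.215, 0.006]
ft_force: [-0.5, -0.3, -0.4]
finger_gap: 0.999
grip_force: 0.0
time: 3.45
tool_pos: [0.6055, -0.0136, 0.2312]
eef_rot: [2.225, 2.218, -0.0]
ft_force: [0.2, 0.0, 0.3]
finger_gap: 1.0
grip_force: 0.0
time: 4.03
tool_pos: [0.6055, -0.0123, 0.2307]
eef_rot: [2.223, 2.219, 0.0]
ft_force: [-0.6, -0.7, 0.5]
finger_gap: 0.513
grip_force: 0.0
```

```bash
python3 -m crank '[[[0,0,0],0],[[0,0,0],0],[[0,0,0],0],[[0,0,0],0],[[0,0,0],0],[[0,0,0],0],[[0,0,0],0]]' 0
```

```text
time: 4.62
tool_pos: [0.6054, -0.0124, 0.2304]
eef_rot: [-2.224, -2.219, 0.0]
ft_force: [-0.6, 1.0, -0.4]
finger_gap: 0.197
grip_force: 29.9
```

```bash
python3 -m crank '[[[0,0,-10],0],[[0,0,-20],0],[[0,0,-25],0],[[0,0,-25],0],[[0,0,0],0]]' && python3 -m crank '[[[-20,-9,0],0],[[-35,-9,0],0],[[-35,-9,0],0],[[-35,-9,0],0],[[-35,-9,0],0],[[-34.8,-9,0],0],[[0,0,0],0]]' && python3 -m crank '[[[0,0,20],0],[[0,0,30],0],[[0,0,30],0],[[0,0,25],0],[[0,0,15],0],[[0,0,7],0],[[0,0,0],0],[[0,0,0],0]]'
python3 - <<'E'
from h import *
import pickle
c=cap('wrist');pickle.dump(c,open('w2.pkl','wb'));pickle.dump(cap('scene'),open('s2.pkl','wb'))
o=env.observe();print(o['tool_pos'],o['eef_rot'],o['time'],o['finger_gap'])
cv2.imwrite('pics/w2.png',cv2.resize(c['img'][100:384,80:459],(800,600),interpolation=cv2.INTER_CUBIC))
E
```

```text
time: 5.03
tool_pos: [0.6082, -0.0125, 0.3166]
eef_rot: [2.219, 2.215, 0.009]
ft_force: [1.0, -0.9, 0.1]
finger_gap: 0.195
grip_force: 29.9
time: 5.62
tool_pos: [0.5492, -0.2122, 0.3102]
eef_rot: [2.228, 2.214, -0.003]
ft_force: [0.4, -0.6, -2.0]
finger_gap: 0.196
grip_force: 29.9
time: 6.28
tool_pos: [0.5514, -0.207, 0.1839]
eef_rot: [2.223, 2.219, 0.0]
ft_force: [0.3, 0.2, -1.5]
finger_gap: 0.195
grip_force: 29.9
[ 0.55206794 -0.20735171  0.18498032] [2.22196793e+00 2.21783741e+00 1.50861978e-03] 6.3833 0.1945359320935935
```

View pics/w2.png

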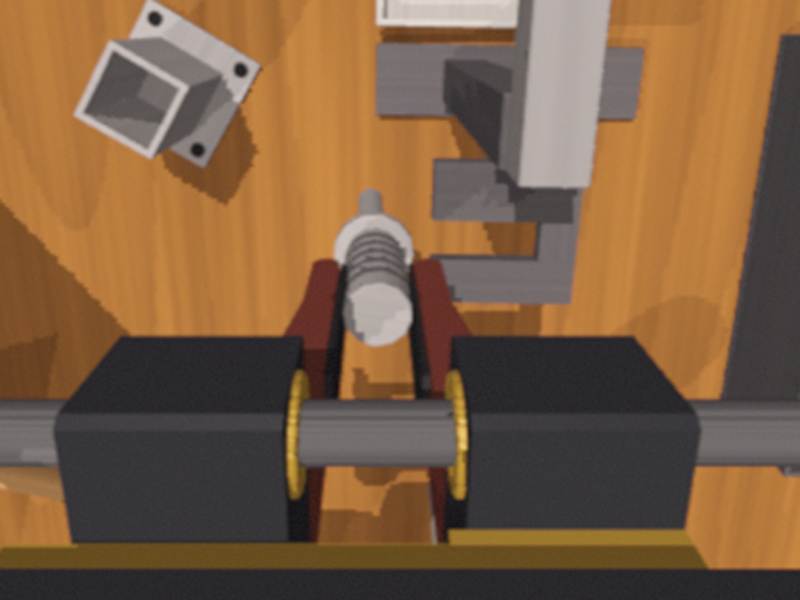

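The pin is held upright (grip top at crop (378,312), collar at (374,245)). Slot edges are at crop rows ~221 and ~255, mouth at col ~433.

Run:
```python
from h import *
import pickle
c=pickle.load(open('w2.pkl','rb'));c1=pickle.load(open('w1.pkl','rb'))
k=379/800; f=lambda u,v:(80+u*k,100+v*k)
sat=cv2.cvtColor(c['img'],cv2.COLOR_BGR2HSV)[...,1].astype(float)
for u in (295,305,315): 
    d=np.gradient(sat[195:250,u]); print(u,[(195+i,int(d[i])) for i in range(1,54) if abs(d[i])>15])
for v in (186,198): 
    d=np.gradient(sat[v,270:300]); print(v,[(270+i,int(d[i])) for i in range(1,29) if abs(d[i])>15])
d=np.gradient(sat[213,320:345]);print([(320+i,int(d[i])) for i in range(1,24) if abs(d[i])>15])
P=lambda u,v,z:np.round(plane(c,*f(u,v),z)*1000,1)
print('griptop',P(378,313,.2226),'collar L/R at',P(334,245,.1776),P(413,245,.1776),'top row',P(373,212,.1776))
# two-view height of ear: near slot edge far corner etc.
print('ear outer back corner',tri([(c,*f(571,302)),(c1,287.4,228.6)]),'front outer',tri([(c,*f(432,220)),(c1,249.8,206.9)]))
```

```text
295 [(203, 34), (204, 62), (205, 42), (219, -27), (220, -70), (221, -46), (241, 32), (242, 63), (243, 42)]
305 [(203, 32), (204, 61), (205, 42), (219, -22), (220, -59), (221, -53), (242, 53), (243, 57), (244, 24)]
315 [(204, 48), (205, 69), (206, 27), (219, -26), (220, -58), (221, -49), (242, 42), (243, 60), (244, 34)]
186 [(284, -41), (285, -70), (286, -34)]
198 [(283, -19), (284, -58), (285, -57), (286, -15)]
[(332, -21), (333, -58), (334, -57)]
griptop [ 553.2 -205.5  222.6] collar L/R at [ 539.2 -203.6  177.6] [ 564.5 -203.7  177.6] top row [ 551.7 -192.6  177.6]
ear outer back corner (array([ 0.62150662, -0.23008861,  0.16384269]), [np.float64(7.679822599074502e-05), np.float64(7.679822599076638e-05)]) front outer (array([ 0.57161465, -0.19930625,  0.16501184]), [np.float64(1.2961889614991794e-05), np.float64(1.2961889614977851e-05)])
```

Run:
```python
from h import *
import pickle
c=pickle.load(open('w2.pkl','rb'))
P=lambda u,v,z:np.round(plane(c,u,v,z)*1000,1)
print(P(295,204.1,.165),P(315,204.7,.165),P(295,220.3,.159),P(315,220.2,.159),P(333.5,213,.165),P(285,186,.165),P(284.5,198,.165))
```

```text
[ 579.  -199.2  165. ] [ 593.3 -199.7  165. ] [ 580.2 -213.8  159. ] [ 595.1 -213.8  159. ] [ 606.9 -206.   165. ] [ 571.6 -185.9  165. ] [ 571.4 -194.7  165. ]
```

```bash
python3 -m crank '[[[-1,6,0],0],[[0,8,0],0],[[0,8,0],0],[[0,8,0],0],[[0,8,0],0],[[0,7,0],0],[[0,0,0],0],[[0,0,0],0]]' && python3 -m crank '[[[0,0,2],0],[[0,0,1],0],[[0,0,1],0],[[0,0,0],0],[[0,0,0],0]]'
python3 - <<'E'
from h import *
import pickle
c=cap('wrist')
o=env.observe();print(o['tool_pos'],o['eef_rot'],o['time'],o['ft_force'])
cv2.imwrite('pics/w3.png',cv2.resize(c['img'][100:384,80:459],(640,480),interpolation=cv2.INTER_CUBIC))
E
```

```text
time: 7.05
tool_pos: [0.5964, -0.2081, 0.1833]
eef_rot: [-2.223, -2.219, 0.0]
ft_force: [-0.1, 0.1, -1.5]
finger_gap: 0.197
grip_force: 29.9
time: 7.47
tool_pos: [0.5959, -0.2082, 0.1795]
eef_rot: [-2.224, -2.219, 0.0]
ft_force: [-0.2, 0.6, -1.2]
finger_gap: 0.198
grip_force: 29.9
[ 0.59594698 -0.20821365  0.17960719] [-2.22374364e+00 -2.21909769e+00  2.07639659e-06] 7.5167 [ 0.48807746  0.73103265 -1.22054817]
```

View pics/w3.png

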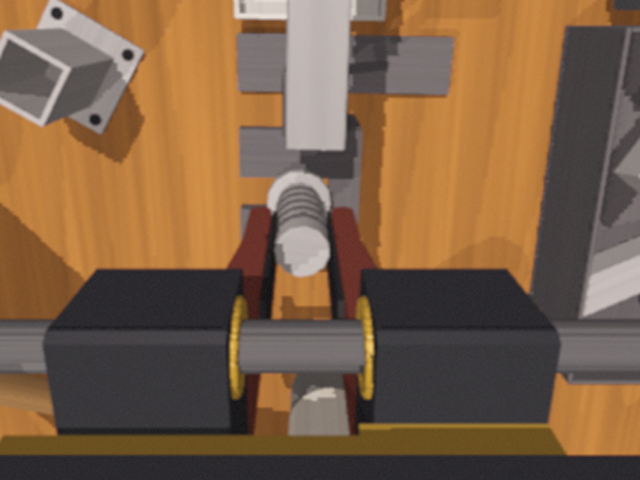

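The collar sits above the slot between the prongs with no side force. Lower to contact, release and rise.

```bash
python3 -m crank '[[[0,0,1],0],[[0,0,1],0],[[0,0,0],0]]' && python3 -m crank '[[[0,0,0],0],[[0,0,0],0],[[0,0,0],0],[[0,0,0],0],[[0,0,0],0],[[0,0,0],0],[[0,0,0],0],[[0,0,0],0]]' 1 && python3 -m crank '[[[0,0,-15],0],[[0,0,-35],0],[[0,0,-35],0],[[0,0,-35],0],[[0,0,-35],0],[[0,0,-15],0],[[0,0,0],0]]'
python3 - <<'E'
from h import *
import pickle
c=cap('wrist');o=env.observe();print(o['tool_pos'],o['time'],o['finger_gap'])
pickle.dump(c,open('w4.pkl','wb'))
cv2.imwrite('pics/w4.png',c['img'])
E
```

```text
time: 7.77
tool_pos: [0.5961, -0.2082, 0.1775]
eef_rot: [2.224, 2.219, 0.0]
ft_force: [-0.5, 0.1, -1.1]
finger_gap: 0.199
grip_force: 29.9
time: 8.43
tool_pos: [0.5961, -0.2082, 0.1776]
eef_rot: [2.224, 2.219, 0.0]
ft_force: [0.4, -0.3, 0.0]
finger_gap: 0.764
grip_force: 0.0
time: 9.02
tool_pos: [0.5981, -0.2089, 0.3527]
eef_rot: [2.218, 2.214, 0.005]
ft_force: [-0.0, 0.6, 0.1]
finger_gap: 0.999
grip_force: 0.0
[ 0.59692805 -0.20847879  0.34962625] 9.0667 1.0008027501917909
```

View pics/w4.png

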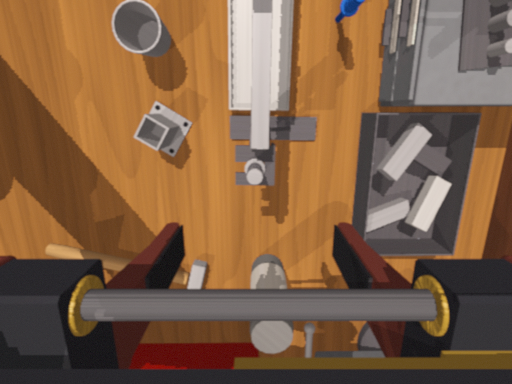

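The pin hangs upright in the slot at (255,172). Next I move over to the hanger, turning to about 160° heading so the camera stays on the robot's side.

```bash
python3 -m crank '[[[20,-6,0],0],[[38,-11,0],0],[[39,-11,0],0],[[39,-11,0],0],[[39,-11,0],0],[[39,-11,0],0],[[39,-11,0],0],[[39,-11,0],0],[[39,-11,0],0],[[39,-11,0],0]]' && python3 -m crank '[[[38,-11,0],-0.122],[[0,0,0],-0.122],[[0,0,0],-0.122],[[0,0,0],-0.122],[[0,0,0],-0.122],[[0,0,0],-0.122],[[0,0,0],-0.122],[[0,0,0],-0.122],[[0,0,0],-0.122],[[0,0,0],-0.122]]' && python3 -m crank '[[[0,0,0],0],[[0,0,0],0]]'
python3 - <<'E'
from h import *
import pickle
c=cap('wrist');o=env.observe();print(o['tool_pos'],o['joint_positions'],o['time'])
pickle.dump(c,open('w5.pkl','wb'))
cv2.imwrite('pics/w5.png',cv2.resize(c['img'],(800,600),interpolation=cv2.INTER_CUBIC))
E
```

```text
time: 9.9
tool_pos: [0.4899, 0.1634, 0.3454]
eef_rot: [-2.223, -2.218, 0.005]
ft_force: [-0.2, 1.2, -0.0]
finger_gap: 1.004
grip_force: 0.0
time: 10.73
tool_pos: [0.4798, 0.1997, 0.3451]
eef_rot: [-0.541, -3.091, 0.003]
ft_force: [-0.4, 0.6, -0.1]
finger_gap: 1.0
grip_force: 0.0
time: 10.9
tool_pos: [0.4802, 0.1997, 0.3459]
eef_rot: [-0.557, -3.089, 0.002]
ft_force: [0.3, -0.7, 0.9]
finger_gap: 0.998
grip_force: 0.0
[0.48031127 0.19983887 0.34621627] [ 3.71364991e-01  1.23591244e-01  1.69318897e+00  5.39597327e-05
  1.32710292e+00 -8.42749200e-01] 10.95
```

View pics/w5.png

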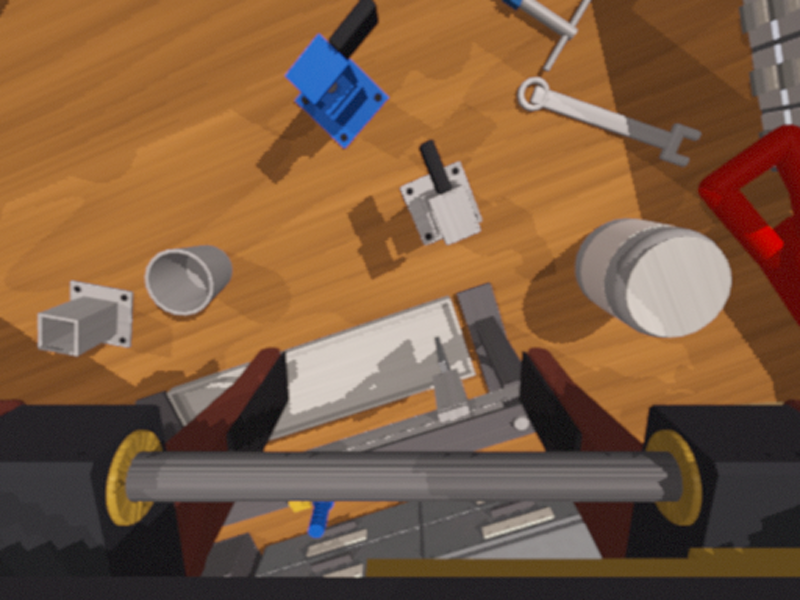

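The hanger's black grip lies at (434,165) and its bright hook crown at (455,215). The blue look-alike is at (337,90). The painted piece's hook is at (452,400) by the rail.

Run:
```python
from h import *
import pickle
c=pickle.load(open('w5.pkl','rb'));t=pickle.load(open('c0.pkl','rb'))['top']
g=cv2.cvtColor(c['img'],cv2.COLOR_BGR2GRAY)
def blob(m,x0,y0):
    n,l,s,ce=cv2.connectedComponentsWithStats(m.astype(np.uint8));i=1+np.argmax(s[1:,4])
    cn,_=cv2.findContours((l==i).astype(np.uint8),cv2.RETR_EXTERNAL,cv2.CHAIN_APPROX_NONE)
    p=max(cn,key=len)[:,0].astype(np.float32)+[x0,y0];return p,s[i,4]
W=lambda P,z,c=c:np.array([plane(c,u,v,z)[:2] for u,v in P])*1000
x0,y0=262,85
b=g[y0:130,x0:300];
p,a=blob(b<50,x0,y0);q=cv2.boxPoints(cv2.minAreaRect(p.astype(np.float32)));print('grip px',a,q.round(1).tolist());w=W(q,.153);print(w.round(1).tolist(),w.mean(0))
x0,y0=268,112
p,a=blob(g[y0:160,x0:312]>175,x0,y0);r=cv2.minAreaRect(p.astype(np.float32));q=cv2.boxPoints(r);print('crown px',a,q.round(1).tolist());w=W(q,.147);print(w.round(1).tolist(),w.mean(0))
# top view: same
gt=cv2.cvtColor(t['img'],cv2.COLOR_BGR2GRAY);k=1/1.5625
x0,y0=168,212
p,a=blob(gt[y0:232,x0:188]<60,x0,y0);q=cv2.boxPoints(cv2.minAreaRect(p.astype(np.float32)));w=W(q,.153,t);print('top grip',q.tolist(),w.round(1).tolist(),w.mean(0))
cv2.imwrite('pics/hang.png',np.hstack([cv2.resize(c['img'][80:160,250:320],None,fx=5,fy=5,interpolation=cv2.INTER_CUBIC),cv2.resize(t['img'][195:235,165:200],None,fx=10,fy=10,interpolation=cv2.INTER_CUBIC)]))
```

```text
grip px 263 [[267.70001220703125, 93.0999984741211], [275.8999938964844, 89.80000305175781], [288.1000061035156, 120.19999694824219], [279.79998779296875, 123.5]]
[[397.5, 241.2], [397.4, 251.8], [435.9, 254.0], [436.1, 243.2]] [416.7365687  247.55917089]
crown px 747 [[271.5, 117.5], [296.1000061035156, 109.30000305175781], [308.8999938964844, 147.6999969482422], [284.29998779296875, 155.89999389648438]]
[[426.0, 236.2], [427.4, 268.0], [477.9, 268.4], [476.9, 235.5]] [452.04637432 252.00813631]
top grip [[176.0, 219.0], [180.0, 219.0], [180.0, 229.0], [176.0, 229.0]] [[429.3, 251.9], [429.4, 238.9], [397.1, 238.2], [397.0, 251.1]] [413.15784752 245.0304091 ]
```

View pics/hang.png

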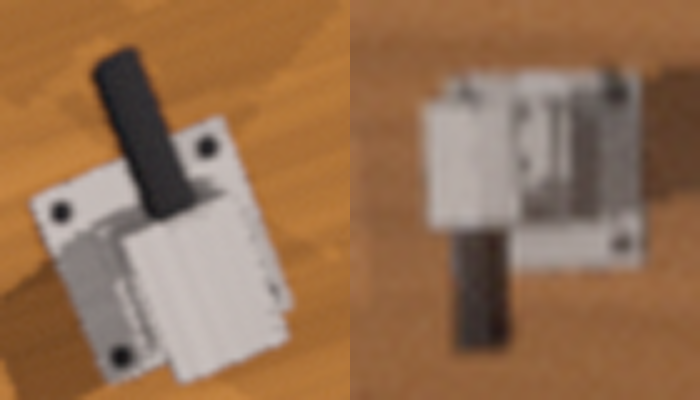

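Run:
```python
from h import *
import pickle
c=pickle.load(open('w5.pkl','rb'))
f=lambda u,v,z:plane(c,250+u/5-.4,80+v/5-.4,z)[:2]*1000
def ang(a,b): d=b-a; return np.degrees(np.arctan2(d[1],d[0]))
h=[f(60,212,.004),f(207,147,.004),f(121,357,.004)];print(np.round(h,1),'yaw',ang(h[0],h[2]),ang(h[0],h[1])-90)
print('flange corners',np.round([f(30,200,.004),f(220,117,.004),f(110,383,.004)],1), ang(f(30,200,.004),f(110,383,.004)),ang(f(30,200,.004),f(220,117,.004))-90)
print('grip sides',ang(f(93,70,.153),f(145,215,.153)),ang(f(135,50,.153),f(193,200,.153)),f(95,65,.153),f(135,50,.153))
print('crown',ang(f(125,235,.147),f(180,380,.147)),ang(f(235,195,.147),f(287,335,.147)),np.round([f(125,235,.147),f(235,195,.147),f(180,380,.147),f(287,335,.147)],1))
```

```text
[[432.2 222.2]
 [429.4 276.4]
 [486.3 225.1]] yaw 3.1145887826509466 2.893831477149135
flange corners [[424.8 213.9]
 [421.7 283.6]
 [493.6 218.4]] 3.712652137743118 2.549596824744242
grip sides 0.7281559763502797 2.620986286348552 [397.34167646 242.52049475] [397.47954706 252.64574624]
crown 1.5355228214290892 2.2412686992806226 [[437.8 236.1]
 [438.2 265.1]
 [477.1 237.2]
 [475.7 266.5]]
```

Hanger origin ≈ (458, 251), yaw ≈ 3°. The flange holes, flange corners and crown agree, and the crown's size at 147 mm fits. Grasp at hanger x = -38 → TCP (420, 249, 116), heading 183°.

```bash
python3 -m crank '[[[0,0,0],-0.102],[[0,0,0],-0.102],[[0,0,0],-0.102],[[0,0,0],-0.102],[[28.6,26.1,0],0],[[28.7,26.2,0],0],[[0,0,20],0],[[0,0,35],0],[[0,0,35],0]]' && python3 -m crank '[[[0,0,35],0],[[0,0,25],0],[[0,0,0],0],[[0,0,0],0],[[0,0,0],0]]'
python3 - <<'E'
from h import *
import pickle
c=cap('wrist');o=env.observe();pickle.dump(c,open('w6.pkl','wb'))
print(o['tool_pos'],o['eef_rot'],o['ft_force'],np.degrees(2*np.arctan2(o['eef_rot'][1],o['eef_rot'][0]))%360)
g=cv2.cvtColor(c['img'],cv2.COLOR_BGR2GRAY)
# where grip should be, in pixels
for X in [(.3964,.248,.153),(.438,.250,.153),(.458,.251,.147)]: print(np.round(proj(c,X),1))
u,v=proj(c,(.3964,.248,.153)); print(g[int(v)-20:int(v)+70:6,int(u)-50:int(u)+52:5])
E
```

```text
time: 11.7
tool_pos: [0.4208, 0.25, 0.2573]
eef_rot: [-0.084, 3.138, 0.002]
ft_force: [0.4, 0.2, 0.5]
finger_gap: 0.996
grip_force: 0.0
time: 12.12
tool_pos: [0.4216, 0.2495, 0.1988]
eef_rot: [-0.085, 3.139, 0.001]
ft_force: [0.8, 0.6, 0.6]
finger_gap: 0.999
grip_force: 0.0
[0.42199579 0.24974289 0.19929578] [-8.49433966e-02  3.13795444e+00  2.11721477e-03] [ 0.84111506 -0.69540643  0.66785508] 183.10119854299276
[259.9 172.6]
[259.5 222.3]
[259.3 241.6]
[[134 127 127 129 129 131 130 132 128 119 133 132 132 131 122 120 119 122
  121 120 122]
 [139 138 138 139 139 137 137 137 136 121 116 119 116 115 117 118 118 118
  123 121 120]
 [143 146 146 145 145 146 146 146 145 103  62  76 129 129 129 128 125 124
  121 122 129]
 [137 135 135 134 133 186 186 186 184  24  25  25 169 167 167 167 119 121
  134 134 133]
 [131 131 129 131 128 176  41 191 190  36  44  40 175 175  37 185 132 134
  136 136 136]
 [108 131 131 132 133 186 167 127 120  35  46  41 119 147 190 188 128 125
  126 127 127]
 [100 110  92  79  80 130 130 119 120  38  44  41 117 120 179 187 133 132
  130 129 127]
 [ 89  90  87  88  90 134 128 124 118  35  41  38 111 118 174 175 130 128
  129 129 128]
 [ 90  89  90  91  90 127 126  97 105  38  41  43 102 114 170 166 129 136
  136 134 134]
 [123  92  91  91  90 129 128 106 103  36  42  39 102 124 173 173 116 123
  128 129 129]
 [124  90  92  92  90 129  66 106 105  25  27  23 104 104  91 165 127 128
  139 127 127]
 [127 102  91  93 104 126 122 109 108  24  23  23 108 123 153 163 125 123
  125 127 124]
 [ 89 106 132 131 128 129 132 132 131 131 127 188 188 188 116 119 116 116
  116 117 116]
 [140 141 140 141 141 141 141 132 131 132 130 152 188 190 121 121 118 119
  118 120 120]
 [138 139 137 139 140 140 143 139 187 191 192 188 189 188 133 134 134 132
  133 132 133]]
```

The dark grip sits where predicted (col ~260, upright in the picture). Going down the remaining 83 mm and closing.

```bash
python3 -m crank '[[[0,0,25],0],[[0,0,30],0],[[0,0,20],0],[[0,0,8],0],[[0,0,0],0],[[0,0,0],0]]' && python3 -m crank '[[[0,0,0],0],[[0,0,0],0],[[0,0,0],0],[[0,0,0],0],[[0,0,0],0],[[0,0,0],0],[[0,0,0],0],[[0,0,0],0],[[0,0,0],0],[[0,0,0],0]]' 0 && python3 -m crank '[[[0,0,0],0],[[0,0,0],0],[[0,0,0],0],[[0,0,0],0],[[0,0,0],0]]'
```

```text
time: 12.67
tool_pos: [0.4217, 0.2496, 0.1158]
eef_rot: [-0.086, 3.139, 0.001]
ft_force: [0.7, 0.2, -0.4]
finger_gap: 1.001
grip_force: 0.0
time: 13.5
tool_pos: [0.4208, 0.2491, 0.1145]
eef_rot: [0.087, -3.14, 0.0]
ft_force: [-0.2, 0.1, -0.2]
finger_gap: 0.282
grip_force: 0.0
time: 13.92
tool_pos: [0.4207, 0.2492, 0.1145]
eef_rot: [0.087, -3.14, -0.0]
ft_force: [-0.6, 0.6, -0.1]
finger_gap: 0.132
grip_force: 30.0
```

```bash
python3 - <<'E'
from h import *
import pickle
pickle.dump(cap('wrist'),open('w7.pkl','wb'))
E
python3 -m crank '[[[0,0,-5],0],[[0,0,-15],0],[[0,0,-20],0],[[0,0,-20],0],[[0,0,-20],0],[[0,0,-20],0],[[0,0,-10],0],[[0,0,0],0],[[0,0,0],0]]'
python3 - <<'E'
from h import *
import pickle
pickle.dump(cap('wrist'),open('w8.pkl','wb'));pickle.dump(cap('top'),open('t8.pkl','wb'));pickle.dump(cap('scene'),open('s8.pkl','wb'))
a=pickle.load(open('w7.pkl','rb'))['img'];b=pickle.load(open('w8.pkl','rb'))['img']
for im in(a,b):
    g=cv2.cvtColor(im,cv2.COLOR_BGR2GRAY)
    m=np.zeros_like(g);m[100:270,180:340]=g[100:270,180:340]<50
    n,l,s,ce=cv2.connectedComponentsWithStats(m);print([(x.tolist(),y.round(1).tolist()) for x,y in zip(s[1:],ce[1:]) if x[4]>80])
cv2.imwrite('pics/lift.png',np.hstack([x[90:384,150:370] for x in(a,b)]))
print(env.observe()['ft_force'])
E
```

```text
time: 14.72
tool_pos: [0.4205, 0.2489, 0.2242]
eef_rot: [0.087, -3.14, 0.0]
ft_force: [-0.5, -0.0, -5.0]
finger_gap: 0.136
grip_force: 30.0
[([240, 190, 39, 80, 2069], [258.1, 235.4]), ([180, 258, 54, 12, 546], [206.6, 264.4]), ([283, 258, 57, 12, 573], [311.0, 264.4])]
[([240, 189, 39, 81, 2140], [258.3, 235.0]), ([180, 258, 54, 12, 549], [207.0, 264.3]), ([283, 258, 57, 12, 589], [310.8, 264.3])]
[-0.11320498 -0.48719924 -5.2502223 ]
```

View pics/lift.png

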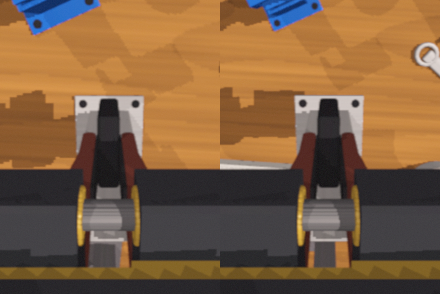

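The two halves match: grip and flange sit at the same pixels before and after the lift (flange edge at row 96, holes at row 103), so the hanger hangs untilted in the grip. Carrying it to the front of the open stretch.

```bash
python3 -m crank '[[[0,0,0],0.073],[[-3,-10,0],0],[[-6,-20,0],0],[[-9,-30,0],0],[[-10,-34,0],0],[[-10,-34,0],0],[[-10,-34,0],0],[[-10,-34,0],0],[[-10,-34,0],0],[[-10,-34,0],0]]' && python3 -m crank '[[[-9,-30,0],0],[[-6.8,-22,0],0],[[-5,-15.3,0],0],[[0,0,5],0],[[0,0,8],0],[[0,0,6],0],[[0,0,0],0],[[0,0,0],0]]'
python3 - <<'E'
from h import *
o=env.observe();print(o['tool_pos'],np.degrees(2*np.arctan2(o['eef_rot'][1],o['eef_rot'][0]))%360,o['finger_gap'],o['ft_force'])
import pickle
t=cap('top');w=cap('wrist');s=cap('scene');pickle.dump((t,w,s),open('v9.pkl','wb'))
g=cv2.cvtColor(t['img'],cv2.COLOR_BGR2GRAY)
# clip in top & scene by yellow mask
for n,c in(('top',t),('scene',s)):
    h=cv2.cvtColor(c['img'],cv2.COLOR_BGR2HSV);m=cv2.inRange(h,(18,120,110),(32,255,255))
    k,l,st,ce=cv2.connectedComponentsWithStats(m);print(n,[(x.tolist(),y.round(1).tolist()) for x,y in zip(st[1:],ce[1:]) if x[4]>15])
E
```

```text
time: 15.7
tool_pos: [0.4935, -0.0187, 0.2238]
eef_rot: [-0.025, -3.14, 0.0]
ft_force: [-0.1, 1.3, -4.5]
finger_gap: 0.138
grip_force: 30.0
time: 16.37
tool_pos: [0.5128, -0.0831, 0.2046]
eef_rot: [-0.026, -3.139, -0.001]
ft_force: [0.8, 0.3, -5.5]
finger_gap: 0.132
grip_force: 30.0
[ 0.5127827  -0.08311148  0.2046165 ] 179.06607249995076 0.13190320964253527 [ 0.75532117  0.27279514 -5.52442468]
top [([233, 157, 5, 11, 45], [234.7, 162.6])]
scene [([52, 0, 11, 10, 24], [55.9, 4.3]), ([60, 0, 14, 14, 47], [66.6, 7.9]), ([70, 0, 11, 8, 28], [75.1, 2.6]), ([219, 0, 7, 8, 23], [222.4, 2.8]), ([229, 0, 30, 9, 88], [242.6, 3.1]), ([29, 3, 30, 21, 101], [42.0, 14.4]), ([111, 3, 6, 8, 19], [113.6, 6.3]), ([117, 2, 7, 6, 16], [120.1, 5.3]), ([134, 3, 9, 7, 17], [137.5, 6.6]), ([265, 2, 6, 8, 25], [268.0, 5.2]), ([105, 5, 14, 11, 40], [109.8, 11.8]), ([90, 6, 15, 11, 56], [96.1, 11.4]), ([128, 8, 9, 7, 16], [132.2, 11.2]), ([224, 9, 9, 5, 17], [228.4, 10.8]), ([119, 10, 8, 7, 22], [122.8, 12.6]), ([12, 13, 16, 22, 90], [20.9, 22.8]), ([403, 21, 8, 7, 17], [406.6, 23.4]), ([57, 22, 9, 8, 23], [
[... 887 characters left out ...]
.1]), ([500, 68, 12, 10, 34], [504.6, 73.1]), ([3, 72, 7, 9, 19], [6.4, 76.1]), ([437, 108, 14, 13, 43], [443.5, 114.4]), ([428, 129, 17, 11, 52], [437.6, 132.8]), ([454, 140, 10, 9, 32], [458.2, 144.5]), ([499, 143, 13, 7, 25], [505.4, 146.2]), ([462, 148, 50, 30, 331], [490.5, 162.5]), ([280, 181, 11, 11, 55], [285.2, 185.7]), ([450, 202, 6, 7, 18], [452.8, 204.4]), ([416, 211, 8, 11, 38], [419.9, 214.6]), ([481, 211, 22, 16, 111], [492.2, 219.2]), ([502, 213, 9, 6, 16], [505.5, 215.2]), ([468, 217, 12, 8, 20], [473.6, 220.4]), ([423, 223, 21, 11, 50], [432.9, 229.3]), ([465, 223, 19, 9, 36], [475.2, 227.8]), ([454, 228, 12, 11, 26], [460.7, 234.6]), ([505, 256, 7, 9, 32], [508.5, 259.8])]
```

```bash
python3 - <<'E'
from h import *
import pickle
t,w,s=pickle.load(open('v9.pkl','rb'))
print('clip tri',tri([(t,234.7,162.6),(s,285.2,185.7)]),plane(t,234.7,162.6,.223),plane(s,285.2,185.7,.22))
E
python3 -m crank '[[[-5,0,0],0],[[-9,0,0],0],[[-10,0,0],0],[[-10,0,0],0],[[-9,0,0],0],[[-6,0,0],0],[[-4.4,0,0],0],[[0,0,0],0],[[0,0,0],0]]'
```

```text
clip tri (array([0.60632261, 0.06133408, 0.22013507]), [np.float64(0.0005705641916465921), np.float64(0.0005705641916467397)]) [0.60556256 0.06075385 0.223     ] [0.60652158 0.0619231  0.22      ]
time: 17.27
tool_pos: [0.5669, -0.0848, 0.2053]
eef_rot: [-0.028, -3.141, -0.0]
ft_force: [-1.0, 0.7, -4.5]
finger_gap: 0.136
grip_force: 30.0
```

```bash
python3 -m crank '[[[0,0,4],0],[[0,0,7],0],[[0,0,7],0],[[0,0,5],0],[[0,0,3],0],[[0,0,2],0],[[0,0,0],0],[[0,0,0],0]]' && python3 -m crank '[[[0,0,1],0],[[0,0,1],0],[[0,0,1],0],[[0,0,0],0],[[0,0,0],0]]'
```

```text
time: 17.93
tool_pos: [0.5672, -0.0849, 0.1776]
eef_rot: [0.028, 3.141, 0.0]
ft_force: [0.0, -0.3, -4.2]
finger_gap: 0.134
grip_force: 30.0
time: 18.35
tool_pos: [0.5671, -0.0848, 0.1746]
eef_rot: [-0.028, -3.141, -0.0]
ft_force: [0.3, 0.3, -5.6]
finger_gap: 0.139
grip_force: 30.0
```

```bash
python3 -m crank '[[[0,0,0.7],0],[[0,0,0.3],0],[[0,0,0],0],[[0,0,0],0]]' | grep -E "pos|force" && python3 -m crank '[[[0,0,0.7],0],[[0,0,0],0],[[0,0,0],0]]' | grep -E "pos|force"
```

```text
tool_pos: [0.5672, -0.0849, 0.1738]
ft_force: [0.8, -0.2, -2.8]
grip_force: 30.0
tool_pos: [0.5672, -0.0849, 0.1735]
ft_force: [-3.1, -0.8, 3.2]
grip_force: 30.0
```

The crown now bears on the rail at the expected height (TCP 173.5 mm). Easing the load off slightly and sliding 147 mm along the rail in checked stages.

```bash
python3 -m crank '[[[0,0,-0.5],0],[[0,4,0],0],[[0,8,0],0],[[0,10,0],0],[[0,10,0],0],[[0,10,0],0],[[0,8,0],0],[[0,5,0],0],[[0,0,0],0],[[0,0,0],0]]' | grep -E "pos|_rot|force"
python3 - <<'E'
from h import *
import pickle
c=pickle.load(open('w5.pkl','rb'))
for u,v in((437,405),(468,400),(450,380)): print('painted hook',plane(c,u/1.5625,v/1.5625,.2).round(3))
E
```

```text
tool_pos: [0.5682, -0.0283, 0.1735]
eef_rot: [0.027, 3.141, 0.003]
ft_force: [0.7, 5.5, 2.3]
grip_force: 30.0
painted hook [0.586 0.187 0.2  ]
painted hook [0.59  0.211 0.2  ]
painted hook [0.569 0.204 0.2  ]
```

```bash
python3 -m crank '[[[0,6,0],0],[[0,9,0],0],[[0,10,0],0],[[0,10,0],0],[[0,10,0],0],[[0,9,0],0],[[0,6,0],0],[[0,0,0],0],[[0,0,0],0]]' | grep -E "pos|_rot|force"; python3 -m crank '[[[0,5,0],0],[[0,8,0],0],[[0,8,0],0],[[0,6,0],0],[[0,3,0],0],[[0,0,0],0],[[0,0,0],0],[[0,0,0],0]]' | grep -E "pos|_rot|force"
python3 - <<'E'
from h import *
import pickle
s=cap('scene');w=cap('wrist');t=cap('top');pickle.dump((s,w,t),open('v10.pkl','wb'))
o=env.observe();print(o['tool_pos'],o['time'])
E
```

```text
tool_pos: [0.5692, 0.0311, 0.1735]
eef_rot: [0.027, 3.141, 0.002]
ft_force: [-0.3, 2.9, 3.4]
grip_force: 30.0
tool_pos: [0.5698, 0.0603, 0.1735]
eef_rot: [0.028, 3.141, 0.001]
ft_force: [0.1, -0.6, 4.0]
grip_force: 30.0
[0.56975672 0.06025636 0.17347078] 21.3333
```

Run:
```python
from h import *
import pickle
s=pickle.load(open('v10.pkl','rb'))[0];s0=pickle.load(open('v9.pkl','rb'))[2]
g=cv2.cvtColor(s['img'],cv2.COLOR_BGR2GRAY);g0=cv2.cvtColor(s0['img'],cv2.COLOR_BGR2GRAY)
f=np.array
for z in(.19,.2):
    for y in(.0447,.0597,.0747): print(z,y,np.round(proj(s,(.6262,y,z)),1))
# profile along the lip at z=.19, y from .02 to .10
for z in (.185,.19,.195):
    ys=np.arange(.02,.106,.003);P=f([proj(s,(.6262,y,z)) for y in ys],np.float32)
    a=cv2.remap(g,P[:,:1],P[:,1:],cv2.INTER_LINEAR).ravel();b=cv2.remap(g0,P[:,:1],P[:,1:],cv2.INTER_LINEAR).ravel()
    print(z,[(int(round(y*1000)),int(p),int(q)) for y,p,q in zip(ys,a,b)])
```

```text
0.19 0.0447 [284.2 200.9]
0.19 0.0597 [288.6 198.3]
0.19 0.0747 [293.  195.8]
0.2 0.0447 [284.5 198.4]
0.2 0.0597 [288.9 195.8]
0.2 0.0747 [293.3 193.2]
0.185 [(20, 99, 118), (23, 99, 118), (26, 78, 118), (29, 74, 118), (32, 99, 119), (35, 146, 119), (38, 94, 119), (41, 109, 119), (44, 61, 118), (47, 63, 119), (50, 65, 119), (53, 66, 120), (56, 67, 121), (59, 68, 121), (62, 67, 123), (65, 68, 122), (68, 65, 122), (71, 65, 122), (74, 96, 122), (77, 118, 122), (80, 129, 122), (83, 127, 122), (86, 123, 120), (89, 125, 121), (92, 125, 121), (95, 125, 121), (98, 125, 122), (101, 125, 123), (104, 126, 123)]
0.19 [(20, 79, 118), (23, 73, 116), (26, 71, 117), (29, 73, 119), (32, 76, 120), (35, 71, 118), (38, 68, 119), (41, 62, 116), (44, 67, 120), (47, 70, 117), (50, 71, 118), (53, 70, 116), (56, 71, 117), (59, 71, 120), (62, 71, 120), (65, 70, 118), (68, 70, 120), (71, 67, 118), (74, 88, 118), (77, 111, 119), (80, 122, 117), (83, 120, 116), (86, 119, 115), (89, 117, 114), (92, 119, 116), (95, 117, 114), (98, 118, 115), (101, 117, 114), (104, 115, 113)]
0.195 [(20, 71, 108), (23, 59, 89), (26, 64, 100), (29, 70, 107), (32, 70, 106), (35, 71, 103), (38, 68, 102), (41, 66, 100), (44, 69, 117), (47, 73, 90), (50, 73, 100), (53, 67, 80), (56, 69, 93), (59, 72, 100), (62, 71, 98), (65, 70, 95), (68, 68, 95), (71, 69, 89), (74, 79, 107), (77, 88, 89), (80, 94, 92), (83, 99, 97), (86, 95, 93), (89, 93, 91), (92, 94, 92), (95, 88, 86), (98, 91, 88), (101, 83, 81), (104, 94, 91)]
```

The lip spans y ≈ 43-74.5, centre ≈ 59 against the clip at 61.3. Nudging +2 mm, then releasing.

```bash
python3 -m crank '[[[0,1,0],0],[[0,1,0],0],[[0,0,0],0],[[0,0,0],0],[[0,0,0],0]]' | grep -E "pos|force"; python3 -m crank '[[[0,0,0],0],[[0,0,0],0],[[0,0,0],0],[[0,0,0],0],[[0,0,0],0],[[0,0,0],0],[[0,0,0],0]]' 0.5 | grep -E "pos|force|gap"; python3 -m crank '[[[0,0,-8],0],[[0,0,-20],0],[[0,0,-30],0],[[0,0,-30],0],[[0,0,-30],0],[[30,0,-20],0],[[30,0,0],0],[[30,0,0],0],[[0,0,0],0],[[0,0,0],0]]'
python3 - <<'E'
from h import *
import pickle
s=cap('scene');w=cap('wrist');t=cap('top');pickle.dump((s,w,t),open('v11.pkl','wb'))
g=cv2.cvtColor(s['img'],cv2.COLOR_BGR2GRAY)
for z in (.182,.187):
    ys=np.arange(.032,.09,.003);P=np.array([proj(s,(.6262,y,z)) for y in ys],np.float32)
    a=cv2.remap(g,P[:,:1],P[:,1:],cv2.INTER_LINEAR).ravel()
    print(z,[(int(round(y*1000)),int(p)) for y,p in zip(ys,a)])
# top: grip dark plate and clip
h=cv2.cvtColor(t['img'],cv2.COLOR_BGR2HSV);m=cv2.inRange(h,(18,120,110),(32,255,255))
k,l,st,ce=cv2.connectedComponentsWithStats(m);print([(x.tolist(),plane(t,*y,.223).round(4)) for x,y in zip(st[1:],ce[1:]) if x[4]>15])
gt=cv2.cvtColor(t['img'],cv2.COLOR_BGR2GRAY)
u,v=proj(t,(.564,.0615,.212));print(u,v);print(gt[int(v)-10:int(v)+12,int(u)-9:int(u)+10])
# wrist: grip
gw=cv2.cvtColor(w['img'],cv2.COLOR_BGR2GRAY);u,v=proj(w,(.564,.0615,.212));print(u,v)
E
```

```text
tool_pos: [0.5698, 0.0614, 0.1735]
ft_force: [-1.3, -5.3, 4.4]
grip_force: 30.0
tool_pos: [0.5696, 0.0622, 0.1733]
ft_force: [-0.2, -0.2, 0.5]
finger_gap: 0.5
grip_force: 0.0
time: 23.17
tool_pos: [0.479, 0.0638, 0.3125]
eef_rot: [0.027, 3.14, 0.0]
ft_force: [0.2, -1.0, 0.4]
finger_gap: 0.499
grip_force: 0.0
0.182 [(32, 81), (35, 87), (38, 134), (41, 141), (44, 76), (47, 79), (50, 59), (53, 68), (56, 63), (59, 68), (62, 64), (65, 66), (68, 65), (71, 72), (74, 80), (77, 103), (80, 130), (83, 128), (86, 128), (89, 126)]
0.187 [(32, 72), (35, 80), (38, 85), (41, 108), (44, 60), (47, 66), (50, 67), (53, 68), (56, 69), (59, 69), (62, 69), (65, 68), (68, 67), (71, 65), (74, 76), (77, 106), (80, 127), (83, 125), (86, 120), (89, 122)]
[([233, 157, 5, 12, 50], array([0.6054, 0.0606, 0.223 ]))]
234.44436248194754 176.27991709198693
[[ 96 103 100  99 101  98  99 124 169 172 170 166 113  95  96  98  96  97
   95]
 [114 123 120 113 105 110 125 135 170 175 172 166 118 104 101  91  84  91
   99]
 [153 158 149 140 137 137 156 158 159 164 161 157 152 146 141 102  92  94
  103]
 [177 175 162 156 154 1
[... 853 characters left out ...]
173 137
  151]
 [175 174 176 177 176 178 178 179 180 179 179 182 181 181 180 182 176 143
  152]
 [180 178 180 180 181 179 183 182 183 183 182 184 184 184 186 184 181 160
  154]
 [183 185 183 185 184 183 185 185 186 186 188 187 188 186 188 189 185 166
  148]
 [186 187 187 188 188 190 189 190 189 189 189 189 191 188 189 190 189 167
  141]
 [190 189 189 191 190 192 191 190 191 192 192 192 192 193 192 193 193 174
  137]
 [191 193 192 194 194 193 193 194 194 194 193 194 196 195 194 195 194 180
  130]
 [194 195 194 195 195 195 197 195 197 195 195 197 196 198 197 197 196 184
  129]
 [196 199 197 197 198 197 197 199 198 197 197 197 198 198 199 198 199 189
  134]]
258.73227965011927 263.0563208589412
```

The lip centre now reads ≈ 60-61. Moving the arm clear for an unobstructed top view to check squareness, pin and the rest.

```bash
python3 -m crank '[[[0,-20,-10],0],[[0,-35,-10],0],[[0,-38,-10],0],[[0,-38,-10],0],[[0,-38,-10],0],[[0,-38,0],0],[[0,-38,0],0],[[0,-25,0],0],[[0,0,0],0],[[0,0,0],0]]'
python3 - <<'E'
from h import *
import pickle
t=cap('top');s=cap('scene');t0=pickle.load(open('c0.pkl','rb'))['top']
g=cv2.cvtColor(t['img'],cv2.COLOR_BGR2GRAY)
x0,y0=222,164;m=(g[y0:192,x0:250]<60).astype(np.uint8)
n,l,st,ce=cv2.connectedComponentsWithStats(m);i=1+np.argmax(st[1:,4]);p=np.argwhere(l==i)[:,::-1].astype(np.float32)+[x0,y0]
q=cv2.boxPoints(cv2.minAreaRect(p));w=np.array([plane(t,*a,.212) for a in q])*1000;print(st[i],w[:,:2].round(1).tolist(),w.mean(0).round(1))
vx,vy,_,_=cv2.fitLine(p,cv2.DIST_L2,0,.01,.01).ravel();a=plane(t,*p.mean(0),.212);b=plane(t,*(p.mean(0)+[vx,vy]),.212);print('yaw',np.degrees(np.arctan2(*(b-a)[[1,0]])), 'expected grip px',proj(t,(.564,.0615,.212)))
print(g[170:192,228:246])
P=[(int(u),int(v)) for u,v in [proj(t,(.598,-.207,.215))]];print('pin px',P)
# bench changes vs start
d=cv2.absdiff(g,cv2.cvtColor(t0['img'],cv2.COLOR_BGR2GRAY));u,v=P[0];print(g[v-6:v+7,u-6:u+7])
lo=lambda y,x:int(d[y-12:y+12,x-12:x+12].mean())
for nme,x,y in(('pot',260,219),('bare',300,218),('spray',388,163),('can',133,172),('hammer',382,220),('wrench',131,217),('painted',190,168)): print(nme,lo(y,x))
E
```

```text
time: 24.15
tool_pos: [0.4753, -0.2076, 0.3607]
eef_rot: [-0.033, -3.14, -0.001]
ft_force: [-0.0, 0.5, -0.5]
finger_gap: 0.499
grip_force: 0.0Traceback (most recent call last):
  File "<stdin>", line 7, in <module>
cv2.error: OpenCV(4.12.0) /io/opencv/modules/imgproc/src/convhull.cpp:143: error: (-215:Assertion failed) total >= 0 && (depth == CV_32F || depth == CV_32S) in function 'convexHull'
```

Run:
```python
from h import *
import pickle
t=cap('top');t0=pickle.load(open('c0.pkl','rb'))['top'];s=cap('scene');s0=pickle.load(open('c0.pkl','rb'))['scene']
g=cv2.cvtColor(t['img'],cv2.COLOR_BGR2GRAY)
x0,y0=222,164;m=(g[y0:192,x0:250]<60).astype(np.uint8)
n,l,st,ce=cv2.connectedComponentsWithStats(m);i=1+np.argmax(st[1:,4]);p=(np.argwhere(l==i)[:,::-1]+[x0,y0]).astype(np.float32)
q=cv2.boxPoints(cv2.minAreaRect(p));w=np.array([plane(t,*a,.212) for a in q])*1000;print(st[i],w[:,:2].round(1).tolist(),w.mean(0).round(1))
vx,vy,_,_=cv2.fitLine(p,cv2.DIST_L2,0,.01,.01).ravel();a=plane(t,*p.mean(0),.212);b=plane(t,*(p.mean(0)+[vx,vy]),.212);print('yaw',np.degrees(np.arctan2(*(b-a)[[1,0]])), 'expected grip px',proj(t,(.564,.0615,.212)))
print(g[166:190,226:246])
u,v=map(int,proj(t,(.598,-.207,.215)));print('pin',u,v);print(g[v-6:v+7,u-6:u+7])
d=cv2.absdiff(t['img'],t0['img']).max(2);e=cv2.absdiff(s['img'],s0['img']).max(2)
for nme,X in dict(pot=(.432,-.024,.04),bare=(.436,-.161,.04),spray=(.62,-.437,.1),can=(.586,.411,.06),painted=(.605,.2,.12)).items():
    r=[]
    for c,k in((t,d),(s,e)):
        x,y=map(int,proj(c,X));r.append(int(k[y-10:y+10,x-10:x+10].mean()))
    print(nme,r)
```

```text
[11  7  5 13 41] [[580.6, 66.2], [580.7, 53.7], [543.0, 53.3], [542.8, 65.8]] [561.8  59.7 212. ]
yaw -0.7581217456604458 expected grip px (np.float64(234.44436248194754), np.float64(176.27991709198693))
[[ 95  98  97  94  97 103 123 165 168 167 161 107  96  95  93  92  92  91
   93  93]
 [119 115 106 109 107 122 131 164 170 168 161 113 100 101  89  88  86  92
   94  91]
 [155 144 133 134 135 151 153 156 160 156 152 149 143 140  98  89  90 101
  103  99]
 [172 160 149 150 149 163 158 143 130 131 141 169 170 166 106  99  96 111
  110 111]
 [178 169 154 152 149 143 134 113  84  94 113 145 150 145 102 103  99 112
  112 111]
 [187 174 162 153 151 116  90  66  51  52  52  70  90  92  86 103  98 114
  113 112]
 [187 175 165 159 147 119  90  57  43  37  34  45  78  84 100 119  98 109
  114 113]
 [185 172 167 164 152 115  93  58  33  39  40  46  83  96 105 122  94 111
  114 117]
 [188 173 164 164 161 125 107  54  36  36  31  56  97 101 101 107 107 114
  123 143]
 [189 177 147 137 151 151 141  78  43  34  44  89 137 143 138 144 144 144
  146 162]
 [190 174 108  88 132 163 158  90  37  37  49 
[... 1239 characters left out ...]
79  75  78  78  74  76  76]
 [ 66  69  85  85  82  87  85  83  89  84  86  78  78]
 [ 50  55  84  88  88  90  94  91  90  88  87  73  74]
 [ 48  56  78  91  96 102 111 106  92  87  77  71  73]
 [ 49  61  99 100 125 140 144 137 109  84  66  71  73]
 [ 59  91 116 108 150 163 165 160 140  82  66  74  74]
 [ 78 125 118 110 161 168 167 165 157  96  68  67  74]
 [110 135 103 108 156 166 166 166 159  98  66  73  89]
 [129 133  99  99 131 159 165 163 143  84  74  91 104]
 [140 147 112  90  93 131 137 142 105  75  87 108 111]
 [130 155 141 112  99 100 104 105  80  79  97 112 112]
 [101 131 154 149 139 131 114 101  89  87  99 114 117]]
pot [4, 5]
bare [8, 11]
spray [12, 5]
can [20, 12]
painted [6, 14]
```

The grip is at y 59.7 against the clip's 60.6 in the same view, the yaw is -0.8°, and the pin is upright in the notch. Handing in.

```bash
python3 -c "
from rig import env
print(env.sign_off())"
```

```text
the job is handed in; nothing more can be done
None
```

I handed the job in after about 24 s of robot time (no verdict was shown): the pin hangs upright in the notch, and the hanger hangs freely and square on the rail, about 1 mm from the clip's middle by the last measurement. The arm never touched the painted piece or anything else on the bench.

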